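# Load a glaze jar into the carousel and click it round to the brush rest

## Robot

A 6-joint arm with a two-finger parallel gripper is mounted at the origin on the work surface. World frame = base frame: x ahead of the robot, y to its left, z up, the work surface at z = 0. Lengths are in mm, angles in rad, forces in N, time in s.
With the tool pointing down it reaches from about 300 to 850 mm from the base axis. Payload 4.2 kg.
Tool frame: the origin (TCP) lies between the finger pads; the fingertips stand 25 mm ahead of it and the grasp point (between the pads) lies 6 mm ahead of it; z points along the fingers, y is the line along which they close (so a half turn about z gives the same grasp; the last joint's range is limited). The gripper opens to 91 mm and grips with 3 to 60 N. Pads are 32 mm wide; open, the fingers measure 118 mm over their backs; the gripper's body (76 mm by 178 mm) begins 60 mm behind the grasp point.
Start: joints at [1.298, 0.32, 1.565, -0, 1.257, -0.02], TCP at [143.818, 556.738, 238.976] pointing down, gripper open.
Joint ranges: [-3.11, 3.11], [-0.84, 2.01], [0.21, 2.61], [-1.34, 4.49], [0.05, 2.63], [-2.56, 2.56]. Speed limits (rad/s): [2.57, 2.57, 3.14, 3.14, 3.14, 3.14].

## Interface

Orientations are given as [roll, pitch, yaw] about the fixed x, y, z axes, in that order (R = Rz(yaw) Ry(pitch) Rx(roll)).
In Python, from plant import bot gives the robot as it stands.
- The arm moves only by the tool send_rows, never from a script. Its argument "targets" is a list of rows, each an object of numbers: "dx", "dy", "dz": the shift along the world's x, y, z in units of 50 mm (1.0 is 50 mm); "ax", "ay", "az": the turn, a rotation vector about the world's x, y, z in rad. In form: [{"dx": .., "dy": .., "dz": .., "ax": .., "ay": .., "az": ..}, ...]. A call has 1 to 12 rows; each row is the pose to reach, as a shift and turn from the pose commanded when the call began; what a row does not reach only later rows make up. A row lasts 1/8 s, in which the tool goes at most 62.5 mm and 10.7 degrees, less where a joint would pass 70% of its speed; a pose out of reach is approached as far as the arm can. A call with a gripper value outside its range is refused whole. "hand" is the closure, from 0 (fully open) to 1 (shut), set as the call begins (left out, the last holds). The fingers move at their own pace and stop on an object; the grip force is fixed at half the most. Time passes only in rows, so rows that repeat a pose let the fingers close. It gives the time, the measured TCP pose, the force, the opening and the grip force at its end, in the units of the state.
- bot.read_state(): the state, without advancing time (a new reading comes with each control period).
- bot.snapshot(name): name is "scene" or "top" or "wrist"; returns a dict with "color" (420x560x3 uint8, red, green, blue), "fx", "fy", "cx", "cy" (pixels), "cam_to_world" (4x4, takes a point from camera to world coordinates). Camera axes: x right, y down, z forward; pixel columns grow to the right and rows downward; lengths in mm; the calibration is good to about 2 mm. A picture is of the moment at which its call begins. There is no depth.
- bot.finish_job(): hands the job in; it is judged then, once.
The state is a dict: "time": time; "joints": joint angles; "joint_vel": joint speeds; "effort": joint torques, N m; "tool_pos": TCP position; "eef_rot": TCP orientation; "contact_force": force on the tool from outside, world axes, zero at the start; "moment": the same for the moment, N m; "gripper_width": finger opening in mm; "finger_force": force on a finger pad.
Only numpy, scipy, OpenCV 4.12 (cv2) and the standard library are available. Lean on these libraries where they do the work, as an engineer would, in place of code of your own. Each camera call takes 0.05 s, during which the arm holds its last target. There are 200 camera calls.

## Task

Load the loose glaze jar into the empty pocket of the jar carousel, pressing it gently but fully home between the sprung leaves so that it stands flat on the pocket's seat. Then turn the carousel exactly one click clockwise (seen from above), so that this jar comes to the brush rest, and let go with the carousel resting in its click. Leave the other pots, bowl and tumbler where they are.

Things in the scene. Friction and masses are not known exactly. Their poses are not given: they have to be found in the camera images.
- jar_mid (a point): The loose glaze jar: upright round white screw-top jar, 52 mm across, 78 mm high, about 0.22 kg, of the same kind as the five already in the carousel. The point is its centre, 39 mm above its underside; z is its axis, up. It stands on the bench. Stoneware: it chips if its contact forces with the carousel add up to more than 22 N, of which the pocket's leaf springs make about 8 N.
- dial (a joint): Angle of the carousel's dial, rad, about 0 at the start, growing clockwise seen from above. It turns without end and has six clicks 1.047 rad apart: a spring roller on a hexagonal cam resists with up to about 0.25 N m until half-way (0.52 rad), then pulls the dial on into the next click.
- handle (a point): Centre of the T handle's black crossbar, on the dial's axis; it turns the dial. The bar is 70 mm long along this point's y, 14 mm wide along x, 18 mm high along z, its centre 129 mm above the bench, on a post 18 mm across. x is parallel to the pocket's x. The jars around it keep 84 mm off the axis; their tops are level with the bar's centre.
- station (a point): The working place at the brush rest, fixed to the carousel's foot: where the centre of a pocket's mouth comes to rest beside the brush rest, 110 mm from the dial's axis, 60 degrees clockwise of where the empty pocket starts. The brush rest, a wire fork on a post 60 mm further out with a short brush in it, reaches 80 mm above the bench.
- carousel: The jar carousel's foot, fixed to the bench: grey casting, 210 mm across; origin on the bench at the dial's axis, z up. The aluminium dial on it is 300 mm across, 34 to 40 mm above the bench, with six pockets on a circle of 110 mm radius; the five jars in it, 110 mm apart, reach 128 mm above the bench.
- pot_mid (a point): Bystander: squat white glaze pot with lid, 67 mm across, 53 mm high, too wide for the pocket; the point is its centre. Stands near the jar.
- tub: Bystander: larger white glaze tub, 98 mm across, with an unfired wavy-lipped bowl on it, 134 mm high in all; origin at the centre of its underside.
- bowl: Bystander: unfired wavy-lipped bowl, 125 mm across, 45 mm high; origin at the centre of its underside.
- tumbler: Bystander: glass tumbler holding brushes, 68 mm across, brushes up to 190 mm high; origin at the centre of its underside.
- pocket: The carousel's one empty pocket, origin at the centre of its mouth (rim): a grey cup of 54 mm bore, wall 6 mm, 1.5 mm lead-in, 34 mm high; it starts on the robot's side and turns with the dial. z up; x points to the dial's axis, 110 mm away. Inside is a round rubber-faced seat, set on a screw 14 to 28 mm below the rim; its height is not measured and must be felt.
- leaf0: One of three steel leaf springs in the pocket's wall, 120 degrees apart; its origin is on the pocket's axis, 24 mm below the rim. From 3 mm below the rim down they narrow the bore to 48 mm; spreading them takes 7 to 10 N until the jar is 10 mm in, then about 4 N of rubbing, until the seat stops it (15 N a mm). The jar's weight does not take it in; pushed part-way it stays proud.
Not all that is in view belongs to the job. What is shaped like the part that bears jar_mid but brown or yellow is not meant.

How it is judged (in metres and radians):
On the way:
1. the jar is pressed fully home in the empty pocket, bearing on its seat, upright, with the carousel still in its first click (contact force between jar and pocket above 0.5 N and horizontal distance between jar_mid and pocket below 0.003 m and angle between jar_mid's own z axis and vertical below 0.06 rad and value of joint dial between -0.2 and 0.2 rad), for 0.2 s.
At the end, for the whole second after the job is handed in: The dial rests one click clockwise of its start (1.047 rad, within 0.08); the jar stands upright (3.4 degrees), fully home in its pocket (bearing on its seat with over 0.5 N, within 3 mm of its axis), within 12 mm of the working place at the brush rest (value of joint dial between 0.97 and 1.13 rad and velocity of joint dial between -0.05 and 0.05 rad/s and contact force between jar and pocket above 0.5 N and horizontal distance between jar_mid and pocket below 0.003 m and angle between jar_mid's own z axis and vertical below 0.06 rad and horizontal distance between jar_mid and station below 0.012 m); the robot touches nothing.
It fails at once if the jar's contact forces with the carousel add up to more than 22 N (contact force between jar and carousel above 22 N).
It fails at once if the carousel is turned before the jar is in its pocket ((value of joint dial above 0.35 rad or value of joint dial below -0.35 rad) and distance between jar_mid and pocket above 0.03 m).
It fails at once if the carousel is turned too far: beyond one click and a half (value of joint dial above 1.5 rad).
It fails at once if the carousel is turned the wrong way (value of joint dial below -0.4 rad).
It fails at once if a bystander is moved more than 15 mm (distance of any of pot_mid, tub, bowl, tumbler from where it was at the start of the episode above 0.015 m).
It also fails if it takes over 64 s, if anything falls off the work surface, if the arm or the gripper's body presses on something with over 40 N, if the wrist force passes 120 N, or if a joint passes its speed limit or range.

## Working session

There is one attempt and no reset: what is moved stays moved. The work goes in short steps, Python scripts to look and compute and a tool call to move; the robot and the scene stay as the last step left them, time stands still between calls to the robot, and variables do not carry over. Pictures are saved under pics/ and viewed, at most 10 in all, crops included, and the job is handed in when it is done.

Besides the shell and the picture viewer there is one more tool, called in YAML: its name, and indented under it one key for each argument. send_rows: Moves the arm, as the interface text tells. Its arguments: {"type":"object","properties":{"targets":{"type":"array","items":{"type":"object","properties":{"dx":{"type":"number"},"dy":{"type":"number"},"dz":{"type":"number"},"ax":{"type":"number"},"ay":{"type":"number"},"az":{"type":"number"}}}},"hand":{"type":"number"}},"required":["targets"]}

```bash
ls; mkdir -p pics
cat > h.py <<'E'
import numpy as np, cv2
from plant import bot
def snap(n,f=None):
    s=bot.snapshot(n)
    if f: cv2.imwrite('pics/'+f,s['color'][:,:,::-1])
    return s
def ray(s,u,v):
    T=np.array(s['cam_to_world']); d=T[:3,:3]@np.array([(u-s['cx'])/s['fx'],(v-s['cy'])/s['fy'],1]); return T[:3,3],d
def on(s,u,v,z):
    o,d=ray(s,u,v); return o+d*(z-o[2])/d[2]
def proj(s,p):
    T=np.array(s['cam_to_world']); q=T[:3,:3].T@(np.array(p)-T[:3,3]); return s['fx']*q[0]/q[2]+s['cx'],s['fy']*q[1]/q[2]+s['cy']
E
python3 - <<'E'
from h import *
a=snap('scene','s1.png');b=snap('top','t1.png')
for s in(a,b): print(np.round(s['cam_to_world'],3),s['fx'],s['cx'],s['cy'])
print(bot.read_state())
E
```

```text
pics
[[-6.710000e-01  6.180000e-01 -4.090000e-01  1.028067e+03]
 [ 7.410000e-01  5.660000e-01 -3.610000e-01  4.158720e+02]
 [ 8.000000e-03 -5.450000e-01 -8.380000e-01  1.101013e+03]
 [ 0.000000e+00  0.000000e+00  0.000000e+00  1.000000e+00]] 413.14774338600853 286.30966972628664 207.3131617432093
[[-3.000000e-03 -9.860000e-01  1.660000e-01  2.955020e+02]
 [-1.000000e+00  3.000000e-03  1.000000e-03  1.302300e+01]
 [-2.000000e-03 -1.660000e-01 -9.860000e-01  1.726487e+03]
 [ 0.000000e+00  0.000000e+00  0.000000e+00  1.000000e+00]] 515.6624567212289 283.630020209786 213.09371567440735
{'time': 0.1, 'joints': array([ 1.29802117e+00,  3.20202372e-01,  1.56552571e+00, -5.87600250e-05,
        1.25739193e+00, -2.00013941e-02]), 'joint_vel': array([-0.00135161, -0.00089341,  0.00012613, -0.00017198,  0.00017349,
        0.00029646]), 'effort': array([ 2.59962735e-04, -4.13338566e+01, -2.32508665e+01,  7.28587224e-02,
        4.21957299e-02, -7.31422824e-05]), 'tool_pos': array([143.71101659, 556.33787264, 238.23118554]), 'eef_rot': array([-3.14006448e+00,  2.53114933e-05,  2.88883706e+00]), 'contact_force': array([-0.97387631, -0.42993084, -0.40173902]), 'moment': array([ 0.00987915,  0.09169347, -0.04066104]), 'finger_force': 0.0, 'gripper_width': 91.2409076535966}
```

View pics/s1.png

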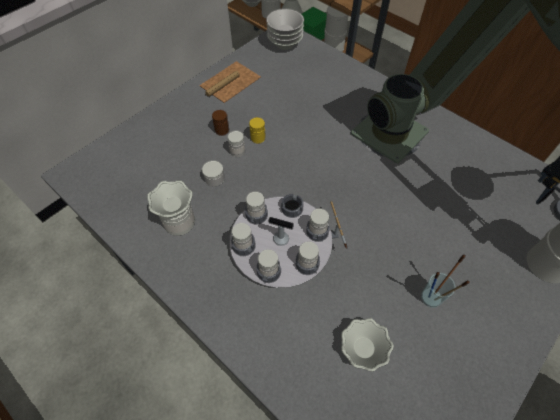

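View pics/t1.png

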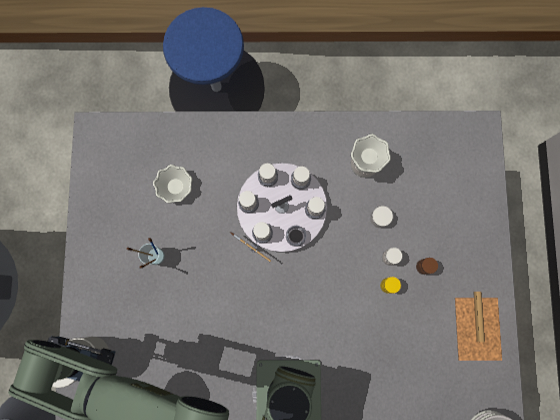

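The scene and top views show these candidates:

| Object | scene px | top px |
|---|---|---|
| White slim jar | (236,143) | (394,256) |
| Squat white pot | (213,173) | (383,216) |
| Brown jar | (220,122) | (428,266) |
| Yellow jar | (257,130) | (392,285) |
| Five jars already in the dial | – | – |

By the description, the loose jar is the white slim one. The empty pocket is at top (296,236), scene (292,205), the handle at top (282,202), and the brush rest at top (255,247).

Run:
```python
from h import *
a=snap('scene');b=snap('top')
def blobs(s,lo,roi,z):
    im=s['color'].astype(int); u0,v0,u1,v1=roi
    m=((im.min(2)>lo)&(im.max(2)-im.min(2)<40)).astype(np.uint8); k=np.zeros_like(m);k[v0:v1,u0:u1]=m[v0:v1,u0:u1]
    n,l,st,c=cv2.connectedComponentsWithStats(k)
    for i in range(1,n):
        if st[i,4]>30: print(st[i],c[i].round(1),on(s,*c[i],z).round(1))
print('jar');blobs(b,150,(380,243,408,272),78)
print('pot');blobs(b,150,(368,200,400,232),53)
print('jarscene');blobs(a,120,(222,125,248,160),39)
# dial ellipse in top: lilac mask
for s,n in((b,'top'),(a,'scene')):
    im=s['color']; hsv=cv2.cvtColor(im,cv2.COLOR_RGB2HSV)
    g=cv2.cvtColor(im,cv2.COLOR_RGB2GRAY)
    m=(g>140).astype(np.uint8)
    r=(230,155,335,260) if n=='top' else (222,185,340,290)
    k=np.zeros_like(m);k[r[1]:r[3],r[0]:r[2]]=m[r[1]:r[3],r[0]:r[2]]
    h=cv2.convexHull(np.argwhere(k)[:,::-1].astype(np.int32)); e=cv2.fitEllipse(h); print(n,e,on(s,*e[0],40).round(1))
    # handle dark pixels
    d=((g<45)).astype(np.uint8); r=(270,190,296,212) if n=='top' else (266,215,296,230)
    k=np.zeros_like(d);k[r[1]:r[3],r[0]:r[2]]=d[r[1]:r[3],r[0]:r[2]]
    p=np.argwhere(k)[:,::-1].astype(np.float32); print('handle',len(p),p.mean(0),on(s,*p.mean(0),138),cv2.minAreaRect(p))
c=b['color'][140:310,225:445,::-1];c=cv2.resize(c,None,fx=3.6,fy=3.5,interpolation=cv2.INTER_CUBIC); cv2.imwrite('pics/c1.png',c)
```

```text
jar
[386 247  16  17 207] [393.7 255.1] [ 436.2 -336.5   78. ]
pot
[372 206  21  20 323] [382.2 215.5] [ 568.7 -309.    53. ]
jarscene
[228 131  16  12 147] [235.3 136.1] [ 411.8 -368.5   39. ]
top ((278.5320129394531, 209.7664031982422), (88.76709747314453, 102.1581802368164), 35.47238540649414) [591.1  32.   40. ]
handle 5 [287.2 199.2] [607.54692083   3.62722597 138.        ] ((282.80902099609375, 201.99435424804688), (2.543994903564453, 19.185962677001953), 57.9946174621582)
scene ((280.2267761230469, 236.6668701171875), (99.45852661132812, 104.1368637084961), 117.52201843261719) [598.7  14.3  40. ]
handle 123 [280.4878  222.58537] [605.78165542  22.37399736 138.        ] ((280.3038635253906, 222.71923828125), (23.768268585205078, 5.4377593994140625), 15.255120277404785)
```

View pics/c1.png

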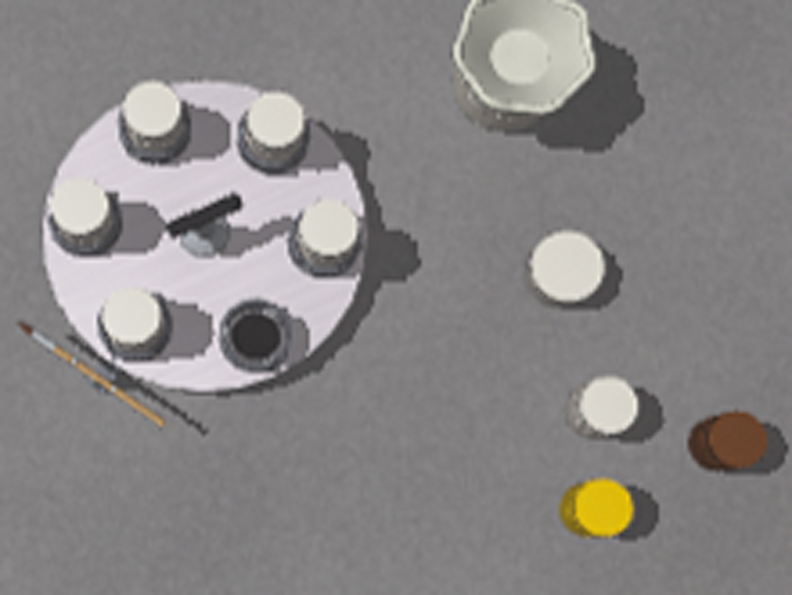

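The crop confirms the white slim jar at (608,405) as the target, with the pot at (568,265), yellow at (604,507) and brown at (738,440). Next I fit the carousel hexagon from the five lids.

```bash
cat >> h.py <<'E'
from scipy.optimize import least_squares
def lids(s,z,lo=195,amin=100,amax=1e9):
    im=s['color'].astype(int); m=((im.min(2)>lo-25)&(im[...,0]>lo)&(im[...,0]-im[...,2]<40)&(im[...,0]-im[...,2]>6)).astype(np.uint8)
    n,l,st,c=cv2.connectedComponentsWithStats(m)
    return [(c[i].round(1),st[i],on(s,*c[i],z).round(1)) for i in range(1,n) if amin<st[i,4]<amax]
def hexfit(P,c0,r=110):
    P=np.array(P)[:,:2]
    def f(q,full=0):
        d=P-q[:2];a=np.arctan2(d[:,1],d[:,0]);k=np.round((a-q[2])/(np.pi/3))
        t=P-q[:2]-r*np.c_[np.cos(q[2]+k*np.pi/3),np.sin(q[2]+k*np.pi/3)]
        return t.ravel()
    best=min((least_squares(f,[*c0[:2],a]) for a in np.linspace(0,1,6)),key=lambda o:o.cost)
    return best.x,best.fun
E
python3 - <<'E'
from h import *
b=snap('top')
L=lids(b,128,amin=80,amax=400)
P=[]
for l in L:
    print(*l)
    if np.hypot(*(l[2][:2]-[600,18]))<150: P.append(l[2])
q,r=hexfit(P,[600,18]);print(q,r.round(1))
for k in range(6): print(np.round(q[:2]+110*np.array([np.cos(q[2]+k*np.pi/3),np.sin(q[2]+k*np.pi/3)]),1))
E
```

```text
[375.9 155.3] [362 141  28  31 383] [ 751.9 -281.1  128. ]
[266.7 170.6] [259 164  16  15 179] [702.5  68.7 128. ]
[179.3 184.7] [168 167  23  29 290] [657.5 345.9 128. ]
[301.  173.5] [294 167  15  15 178] [692.7 -40.8 128. ]
[246.6 198.2] [239 191  16  16 190] [613.  131.9 128. ]
[315.9 204.2] [308 197  16  15 190] [593.2 -86.7 128. ]
[382.2 215.5] [373 207  19  18 287] [ 556.3 -294.5  128. ]
[260.9 229.5] [254 222  15  16 197] [513.2  86.  128. ]
[393.8 255.3] [386 248  16  16 182] [ 431.4 -326.2  128. ]
[ 62.4 382.6] [ 53 379  21   8 110] [ 54.6 675.9 128. ]
[6.02949740e+02 2.25902262e+01 4.32933187e-01] [-0.3 -0.  -0.1  0.   0.1 -0.2  0.2  0.3  0.1  0. ]
[702.8  68.7]
[612.9 132.1]
[513.1  86. ]
[503.1 -23.6]
[593. -87.]
[692.8 -40.8]
```

send_rows:
  targets:
    - {"dx": 1.0, "dy": -0.9, "dz": 1, "az": -0.18}
    - {"dx": 2.2, "dy": -2.0, "dz": 1, "az": -0.36}
    - {"dx": 3.0, "dy": -3.2, "dz": 1, "az": -0.54}
    - {"dx": 3.9, "dy": -4.4, "dz": 1, "az": -0.72}
    - {"dx": 4.8, "dy": -5.6, "dz": 1, "az": -0.9}
    - {"dx": 5.4, "dy": -6.8, "dz": 1, "az": -1.08}
    - {"dx": 5.9, "dy": -8.0, "dz": 1, "az": -1.26}
    - {"dx": 6.1, "dy": -9.2, "dz": 1, "az": -1.44}
    - {"dx": 6.1, "dy": -10.4, "dz": 1, "az": -1.62}
    - {"dx": 6.1, "dy": -11.6, "dz": 1, "az": -1.8}
    - {"dx": 6.0, "dy": -12.8, "dz": 1, "az": -1.975}
    - {"dx": 6.0, "dy": -14.0, "dz": 1, "az": -1.975}
  hand: 0.25

```text
schema error: expected keys dx, dy, dz, ax, ay, az
```

All six keys are needed.

send_rows:
  targets:
    - {"dx": 1.0, "dy": -0.9, "dz": 1, "ax": 0, "ay": 0, "az": -0.18}
    - {"dx": 2.2, "dy": -2.0, "dz": 1, "ax": 0, "ay": 0, "az": -0.36}
    - {"dx": 3.0, "dy": -3.2, "dz": 1, "ax": 0, "ay": 0, "az": -0.54}
    - {"dx": 3.9, "dy": -4.4, "dz": 1, "ax": 0, "ay": 0, "az": -0.72}
    - {"dx": 4.8, "dy": -5.6, "dz": 1, "ax": 0, "ay": 0, "az": -0.9}
    - {"dx": 5.4, "dy": -6.8, "dz": 1, "ax": 0, "ay": 0, "az": -1.08}
    - {"dx": 5.9, "dy": -8.0, "dz": 1, "ax": 0, "ay": 0, "az": -1.26}
    - {"dx": 6.1, "dy": -9.2, "dz": 1, "ax": 0, "ay": 0, "az": -1.44}
    - {"dx": 6.1, "dy": -10.4, "dz": 1, "ax": 0, "ay": 0, "az": -1.62}
    - {"dx": 6.1, "dy": -11.6, "dz": 1, "ax": 0, "ay": 0, "az": -1.8}
    - {"dx": 6.0, "dy": -12.8, "dz": 1, "ax": 0, "ay": 0, "az": -1.975}
    - {"dx": 6.0, "dy": -14.0, "dz": 1, "ax": 0, "ay": 0, "az": -1.975}
  hand: 0.25

```text
time: 1.75
tool_pos: [443.2, -84.9, 289.1]
eef_rot: [3.141, -0.0, 0.913]
contact_force: [0.5, -0.2, 0.5]
gripper_width: 68.2
finger_force: 0.0
```

Run:
```python
from h import *
st=bot.read_state();print(st['tool_pos'],st['eef_rot'],st['joints'],st['joint_vel'].round(2))
s=snap('wrist','w1.png');print(np.round(s['cam_to_world'],3),s['fx'])
print(bot.read_state()['tool_pos'])
for p in([503.1,-23.6,74],[436,-336.5,78],[603,22.6,138],[513.1,86,74]):print(np.round(proj(s,p)))
```

```text
[443.20890044 -84.92727464 289.08740244] [ 3.14094678e+00 -4.45071288e-04  9.12797647e-01] [-2.14896593e-01  9.10886137e-02  1.73552819e+00  1.29412688e-04
  1.31420153e+00  4.43069435e-01] [-1.1   0.11 -0.12  0.    0.01 -1.13]
[[ 7.91000e-01 -5.84000e-01 -1.80000e-01  4.95850e+02]
 [-6.11000e-01 -7.55000e-01 -2.36000e-01 -1.82740e+01]
 [ 2.00000e-03  2.97000e-01 -9.55000e-01  4.35078e+02]
 [ 0.00000e+00  0.00000e+00  0.00000e+00  1.00000e+00]] 325.06573838717037
[442.94340894 -92.18470926 288.99128058]
[287. 104.]
[391. 334.]
[355. -26.]
[227.   4.]
```

View pics/w1.png

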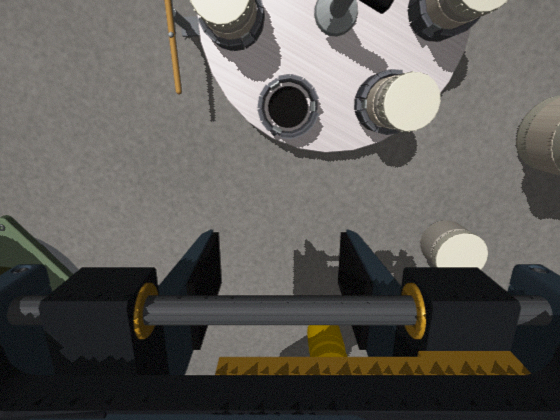

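send_rows:
  targets:
    - {"dx": -0.2, "dy": -1.2, "dz": 0, "ax": 0, "ay": 0, "az": 0}
    - {"dx": -0.4, "dy": -2.4, "dz": 0, "ax": 0, "ay": 0, "az": 0}
    - {"dx": -0.6, "dy": -3.6, "dz": 0, "ax": 0, "ay": 0, "az": 0}
    - {"dx": -1.0, "dy": -4.8, "dz": 0, "ax": 0, "ay": 0, "az": 0}
    - {"dx": -1.3, "dy": -6.0, "dz": 0, "ax": 0, "ay": 0, "az": 0}
    - {"dx": -1.3, "dy": -6.0, "dz": 0, "ax": 0, "ay": 0, "az": 0}
    - {"dx": -1.3, "dy": -6.0, "dz": 0, "ax": 0, "ay": 0, "az": 0}
    - {"dx": -1.3, "dy": -6.0, "dz": 0, "ax": 0, "ay": 0, "az": 0}

```text
time: 2.8
tool_pos: [378.9, -381.5, 289.1]
eef_rot: [-3.142, -0.0, 0.916]
contact_force: [0.3, -0.3, -0.3]
gripper_width: 68.7
finger_force: 0.0
```

Run:
```python
from h import *
st=bot.read_state();print(st['tool_pos'],st['eef_rot'],st['joint_vel'].round(3))
s=snap('wrist','w2.png');print(s['cam_to_world'][:3,3])
for l in lids(s,78,amin=800):print(*l)
print(proj(s,[436.2,-336.5,78]))
```

```text
[ 378.93816642 -381.47787294  289.10730824] [-3.14152882e+00 -3.99408343e-04  9.15590854e-01] [ 0.006 -0.004 -0.003 -0.001 -0.    -0.001]
[ 431.4724888  -314.74359519  435.09032403]
[380.3  23.6] [ 349    0   64   54 2850] [ 556.3 -315.4   78. ]
[295.5 120.9] [ 272   96   48   50 1827] [ 435.2 -338.9   78. ]
(np.float64(294.9056382715732), np.float64(118.51201094333504))
```

View pics/w2.png

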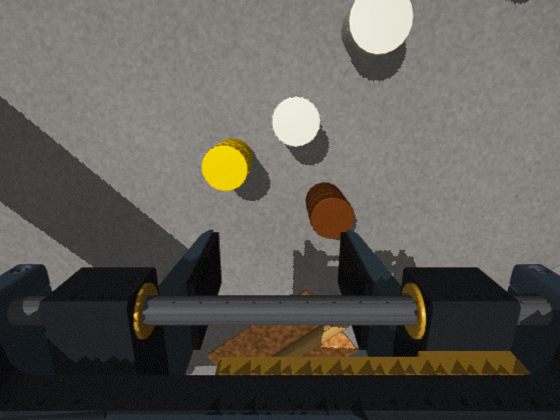

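The wrist view shows the white jar at (296,121), yellow at (225,167), brown at (330,212) and the pot at (380,24). The jar comes out at (435,-339), which agrees with the top view to 2.5 mm, and there is room for the fingers.

send_rows:
  targets:
    - {"dx": 0.56, "dy": 0.42, "dz": -0.5, "ax": 0, "ay": 0, "az": 0}
    - {"dx": 1.13, "dy": 0.85, "dz": -1.2, "ax": 0, "ay": 0, "az": 0}
    - {"dx": 1.13, "dy": 0.85, "dz": -2.0, "ax": 0, "ay": 0, "az": 0}
    - {"dx": 1.13, "dy": 0.85, "dz": -2.8, "ax": 0, "ay": 0, "az": 0}
    - {"dx": 1.13, "dy": 0.85, "dz": -3.6, "ax": 0, "ay": 0, "az": 0}
    - {"dx": 1.13, "dy": 0.85, "dz": -4.2, "ax": 0, "ay": 0, "az": 0}
    - {"dx": 1.13, "dy": 0.85, "dz": -4.6, "ax": 0, "ay": 0, "az": 0}
    - {"dx": 1.13, "dy": 0.85, "dz": -4.6, "ax": 0, "ay": 0, "az": 0}
    - {"dx": 1.13, "dy": 0.85, "dz": -4.6, "ax": 0, "ay": 0, "az": 0}

```text
time: 3.98
tool_pos: [435.8, -340.3, 60.0]
eef_rot: [3.14, 0.0, 0.915]
contact_force: [-0.0, -0.6, -0.2]
gripper_width: 68.6
finger_force: 0.0
```

send_rows:
  targets:
    - {"dx": 0, "dy": 0, "dz": 0, "ax": 0, "ay": 0, "az": 0}
    - {"dx": 0, "dy": 0, "dz": 0, "ax": 0, "ay": 0, "az": 0}
    - {"dx": 0, "dy": 0, "dz": 0, "ax": 0, "ay": 0, "az": 0}
    - {"dx": 0, "dy": 0, "dz": 0, "ax": 0, "ay": 0, "az": 0}
    - {"dx": 0, "dy": 0, "dz": 0, "ax": 0, "ay": 0, "az": 0}
    - {"dx": 0, "dy": 0, "dz": 0, "ax": 0, "ay": 0, "az": 0}
  hand: 1

```text
time: 4.72
tool_pos: [434.6, -340.1, 59.8]
eef_rot: [-3.141, -0.0, 0.914]
contact_force: [-2.0, 2.4, 5.8]
gripper_width: 51.3
finger_force: 30.0
```

Gripped at 51.3 mm. I'll release once and re-measure the self-centred jar to calibrate the wrist camera against the tool.

send_rows:
  targets:
    - {"dx": 0, "dy": 0, "dz": 0, "ax": 0, "ay": 0, "az": 0}
    - {"dx": 0, "dy": 0, "dz": 0, "ax": 0, "ay": 0, "az": 0}
    - {"dx": 0, "dy": 0, "dz": 0, "ax": 0, "ay": 0, "az": 0}
    - {"dx": 0, "dy": 0, "dz": 1.0, "ax": 0, "ay": 0, "az": 0}
    - {"dx": 0, "dy": 0, "dz": 2.0, "ax": 0, "ay": 0, "az": 0}
    - {"dx": -0.4, "dy": -0.4, "dz": 3.0, "ax": 0, "ay": 0, "az": 0}
    - {"dx": -0.8, "dy": -0.8, "dz": 4.0, "ax": 0, "ay": 0, "az": 0}
    - {"dx": -1.2, "dy": -1.2, "dz": 4.6, "ax": 0, "ay": 0, "az": 0}
    - {"dx": -1.2, "dy": -1.2, "dz": 4.6, "ax": 0, "ay": 0, "az": 0}
    - {"dx": -1.2, "dy": -1.2, "dz": 4.6, "ax": 0, "ay": 0, "az": 0}
    - {"dx": -1.2, "dy": -1.2, "dz": 4.6, "ax": 0, "ay": 0, "az": 0}
  hand: 0.25

```text
time: 6.1
tool_pos: [375.1, -399.3, 287.2]
eef_rot: [-3.138, -0.001, 0.915]
contact_force: [-0.1, -0.6, 0.4]
gripper_width: 68.5
finger_force: 0.0
```

Run:
```python
from h import *
st=bot.read_state();print(st['tool_pos'],st['eef_rot'],st['joint_vel'].round(3),st['contact_force'])
s=snap('wrist')
for l in lids(s,78,amin=800):print(*l)
for l in lids(snap('top'),78,amin=80,amax=400):print(*l)
```

```text
[ 375.05474166 -399.34023679  287.18221888] [-3.13836215e+00 -9.23032817e-04  9.14792307e-01] [ 0.003 -0.001 -0.007 -0.001  0.003 -0.002] [-0.07050937 -0.60355715  0.36006663]
[374.6  14.9] [ 344    0   64   36 1830] [ 551.  -323.2   78. ]
[290.3 104.9] [ 266   80   49   51 1914] [ 436.3 -339.8   78. ]
[266.7 170.5] [259 163  16  16 186] [715.7  70.3  78. ]
[179.9 185.1] [168 167  23  34 349] [667.6 354.3  78. ]
[301.  173.6] [294 167  15  15 182] [704.8 -42.5  78. ]
[246.6 198.3] [239 191  16  16 190] [622.6 135.6  78. ]
[315.9 204.3] [308 197  16  16 191] [602.1 -89.8  78. ]
[382.2 215.7] [373 207  19  19 293] [ 564. -304.   78.]
[261.  229.8] [254 222  15  16 196] [519.2  88.2  78. ]
[394. 255.] [387 248  15  15 187] [ 436.6 -337.4   78. ]
```

send_rows:
  targets:
    - {"dx": 0.6, "dy": 0.6, "dz": -0.5, "ax": 0, "ay": 0, "az": 0}
    - {"dx": 1.2, "dy": 1.2, "dz": -1.2, "ax": 0, "ay": 0, "az": 0}
    - {"dx": 1.2, "dy": 1.2, "dz": -2.0, "ax": 0, "ay": 0, "az": 0}
    - {"dx": 1.2, "dy": 1.2, "dz": -2.8, "ax": 0, "ay": 0, "az": 0}
    - {"dx": 1.2, "dy": 1.2, "dz": -3.6, "ax": 0, "ay": 0, "az": 0}
    - {"dx": 1.2, "dy": 1.2, "dz": -4.2, "ax": 0, "ay": 0, "az": 0}
    - {"dx": 1.2, "dy": 1.2, "dz": -4.62, "ax": 0, "ay": 0, "az": 0}
    - {"dx": 1.2, "dy": 1.2, "dz": -4.62, "ax": 0, "ay": 0, "az": 0}
    - {"dx": 1.2, "dy": 1.2, "dz": -4.62, "ax": 0, "ay": 0, "az": 0}

```text
time: 7.32
tool_pos: [435.5, -340.6, 58.5]
eef_rot: [3.141, 0.0, 0.914]
contact_force: [1.1, -0.5, 0.4]
gripper_width: 68.1
finger_force: 0.0
```

send_rows:
  targets:
    - {"dx": 0, "dy": 0, "dz": 0, "ax": 0, "ay": 0, "az": 0}
    - {"dx": 0, "dy": 0, "dz": 0, "ax": 0, "ay": 0, "az": 0}
    - {"dx": 0, "dy": 0, "dz": 0, "ax": 0, "ay": 0, "az": 0}
    - {"dx": 0, "dy": 0, "dz": 0, "ax": 0, "ay": 0, "az": 0}
    - {"dx": 0, "dy": 0, "dz": 0, "ax": 0, "ay": 0, "az": 0}
    - {"dx": 0, "dy": 0, "dz": 0, "ax": 0, "ay": 0, "az": 0}
  hand: 1

```text
time: 8.07
tool_pos: [435.1, -340.5, 58.8]
eef_rot: [3.141, -0.0, 0.914]
contact_force: [-2.5, 0.8, 5.4]
gripper_width: 51.7
finger_force: 30.0
```

send_rows:
  targets:
    - {"dx": 0, "dy": 0, "dz": 0.6, "ax": 0, "ay": 0, "az": 0}
    - {"dx": 0, "dy": 0, "dz": 1.4, "ax": 0, "ay": 0, "az": 0}
    - {"dx": 0, "dy": 0.2, "dz": 2.3, "ax": 0, "ay": 0, "az": 0}
    - {"dx": 0, "dy": 0.9, "dz": 3.2, "ax": 0, "ay": 0, "az": 0}
    - {"dx": 0, "dy": 1.7, "dz": 4.0, "ax": 0, "ay": 0, "az": 0}
    - {"dx": 0.1, "dy": 2.6, "dz": 4.6, "ax": 0, "ay": 0, "az": 0}
    - {"dx": 0.1, "dy": 3.5, "dz": 4.6, "ax": 0, "ay": 0, "az": 0}
    - {"dx": 0.16, "dy": 4.4, "dz": 4.6, "ax": 0, "ay": 0, "az": 0}
    - {"dx": 0.16, "dy": 5.1, "dz": 4.6, "ax": 0, "ay": 0, "az": 0}
    - {"dx": 0.16, "dy": 5.1, "dz": 4.6, "ax": 0, "ay": 0, "az": 0}
    - {"dx": 0.16, "dy": 5.1, "dz": 4.6, "ax": 0, "ay": 0, "az": 0}
    - {"dx": 0.16, "dy": 5.1, "dz": 4.6, "ax": 0, "ay": 0, "az": 0}

```text
time: 9.57
tool_pos: [442.9, -86.3, 287.8]
eef_rot: [-3.142, 0.0, 0.913]
contact_force: [-0.1, -0.7, -2.6]
gripper_width: 51.8
finger_force: 30.0
```

Run:
```python
from h import *
st=bot.read_state();print(st['tool_pos'],st['eef_rot'],st['joint_vel'].round(3),st['contact_force'])
s=snap('wrist')
L=lids(s,128,amin=800)
for l in L:print(*l)
u,v=proj(s,[503,-23.6,74]);u,v=int(u),int(v);print(u,v)
c=s['color'][v-55:v+55,u-70:u+70,::-1];cv2.imwrite('pics/c2.png',cv2.resize(c,None,fx=5,fy=5,interpolation=cv2.INTER_CUBIC))
np.savez('w3.npz',**s)
```

```text
[442.90362377 -86.27794722 287.77013191] [-3.14156489e+00  4.23004183e-04  9.12550260e-01] [-0.003  0.001 -0.003  0.001  0.     0.   ] [-0.07634368 -0.73338378 -2.56878667]
[218.6   8.3] [191   0  56  21 871] [502.5  70.8 128. ]
[315.1  82.1] [ 221    0  154  151 6464] [532.3 -24.5 128. ]
[403.3  65.9] [ 353    0  100  129 5860] [600.7 -60.7 128. ]
[463.1 253.9] [ 437  233   51   46 1688] [ 555.9 -253.1  128. ]
[282.9 264.9] [ 243  249   87   31 1796] [ 400.9 -149.   128. ]
286 102
```

View pics/c2.png

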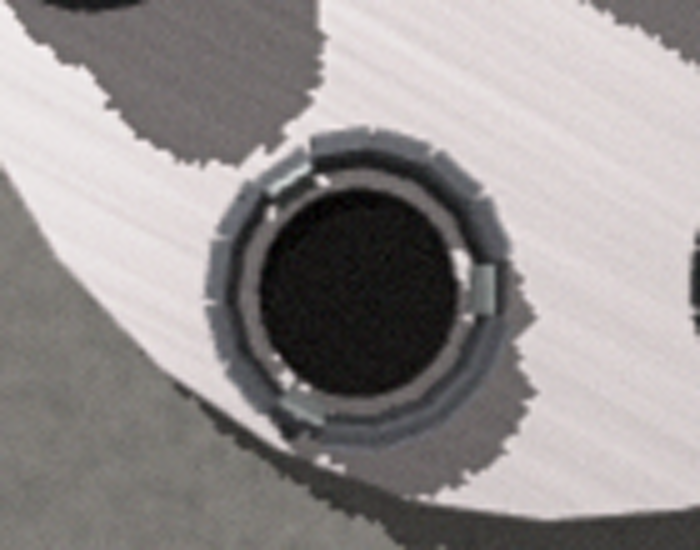

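The crop shows the empty pocket's rim centred near crop (358,287), i.e. wrist (287.6,104.4), with three leaves and the dark seat visible. I'll fit it numerically.

```bash
cat > rim.py <<'E'
from h import *
def rim(s,u,v):
    im=cv2.GaussianBlur(s['color'],(3,3),0).astype(int); u,v=int(u),int(v)
    m=((im[...,2]-im[...,0]>6)&(im.max(2)<190)).astype(np.uint8)
    k=np.zeros_like(m);cv2.circle(k,(u,v),38,1,-1);m=m*k
    h=cv2.convexHull(np.argwhere(m)[:,::-1].astype(np.int32)); e=cv2.fitEllipse(h)
    d=((im.max(2)<55)&(k>0)).astype(np.uint8); cs=max(cv2.findContours(d,0,2)[0],key=cv2.contourArea); e2=cv2.fitEllipse(cs)
    return e,e2
E
python3 - <<'E'
from rim import *
s=dict(np.load('w3.npz'))
e,e2=rim(s,287,104)
print(e,e2)
for z in(64,74,80):
    p=on(s,*e[0],z); dep=np.linalg.norm(p-s['cam_to_world'][:3,3])
    print(z,p.round(1),'diam',np.round(np.array(e[1])*dep/s['fx'],1))
print('seat',on(s,*e2[0],53).round(1))
E
```

```text
((287.55511474609375, 104.53276824951172), (58.3010368347168, 59.864532470703125), 21.470117568969727) ((287.0310974121094, 105.16705322265625), (38.17529296875, 40.73370361328125), 176.64886474609375)
64 [502.9 -25.8  64. ] diam [66.3 68.1]
74 [502.7 -25.6  74. ] diam [64.5 66.3]
80 [502.6 -25.5  80. ] diam [63.5 65.2]
seat [502.3 -26.1  53. ]
```

Wrist and top views agree once the jar is used as a common reference, which puts the TCP target at about (501.4, -26.4).

send_rows:
  targets:
    - {"dx": 0.6, "dy": 0.6, "dz": 0, "ax": 0, "ay": 0, "az": 0}
    - {"dx": 1.17, "dy": 1.2, "dz": -0.2, "ax": 0, "ay": 0, "az": 0}
    - {"dx": 1.17, "dy": 1.2, "dz": -1.0, "ax": 0, "ay": 0, "az": 0}
    - {"dx": 1.17, "dy": 1.2, "dz": -1.7, "ax": 0, "ay": 0, "az": 0}
    - {"dx": 1.17, "dy": 1.2, "dz": -2.3, "ax": 0, "ay": 0, "az": 0}
    - {"dx": 1.17, "dy": 1.2, "dz": -2.8, "ax": 0, "ay": 0, "az": 0}
    - {"dx": 1.17, "dy": 1.2, "dz": -2.92, "ax": 0, "ay": 0, "az": 0}
    - {"dx": 1.17, "dy": 1.2, "dz": -2.92, "ax": 0, "ay": 0, "az": 0}
    - {"dx": 1.17, "dy": 1.2, "dz": -2.92, "ax": 0, "ay": 0, "az": 0}
    - {"dx": 1.17, "dy": 1.2, "dz": -2.92, "ax": 0, "ay": 0, "az": 0}

```text
time: 10.88
tool_pos: [502.0, -25.5, 142.9]
eef_rot: [3.14, -0.001, 0.914]
contact_force: [0.1, -0.5, -2.1]
gripper_width: 51.6
finger_force: 30.0
```

send_rows:
  targets:
    - {"dx": -0.012, "dy": -0.018, "dz": -0.05, "ax": 0, "ay": 0, "az": 0}
    - {"dx": -0.012, "dy": -0.018, "dz": -0.1, "ax": 0, "ay": 0, "az": 0}
    - {"dx": -0.012, "dy": -0.018, "dz": -0.15, "ax": 0, "ay": 0, "az": 0}
    - {"dx": -0.012, "dy": -0.018, "dz": -0.2, "ax": 0, "ay": 0, "az": 0}
    - {"dx": -0.012, "dy": -0.018, "dz": -0.22, "ax": 0, "ay": 0, "az": 0}
    - {"dx": -0.012, "dy": -0.018, "dz": -0.22, "ax": 0, "ay": 0, "az": 0}
    - {"dx": -0.012, "dy": -0.018, "dz": -0.22, "ax": 0, "ay": 0, "az": 0}

```text
time: 11.75
tool_pos: [500.9, -26.3, 131.0]
eef_rot: [3.141, -0.0, 0.914]
contact_force: [-0.6, 1.2, -1.2]
gripper_width: 51.4
finger_force: 30.0
```

send_rows:
  targets:
    - {"dx": 0, "dy": 0.005, "dz": -0.02, "ax": 0, "ay": 0, "az": 0}
    - {"dx": 0, "dy": 0.005, "dz": -0.04, "ax": 0, "ay": 0, "az": 0}
    - {"dx": 0, "dy": 0.005, "dz": -0.04, "ax": 0, "ay": 0, "az": 0}
    - {"dx": 0, "dy": 0.005, "dz": -0.04, "ax": 0, "ay": 0, "az": 0}

```text
time: 12.25
tool_pos: [500.8, -26.1, 129.0]
eef_rot: [3.142, -0.0, 0.914]
contact_force: [0.2, 0.4, -2.5]
gripper_width: 51.8
finger_force: 30.0
```

send_rows:
  targets:
    - {"dx": 0, "dy": 0, "dz": -0.02, "ax": 0, "ay": 0, "az": 0}
    - {"dx": 0, "dy": 0, "dz": -0.04, "ax": 0, "ay": 0, "az": 0}
    - {"dx": 0, "dy": 0, "dz": -0.04, "ax": 0, "ay": 0, "az": 0}
    - {"dx": 0, "dy": 0, "dz": -0.04, "ax": 0, "ay": 0, "az": 0}

```text
time: 12.75
tool_pos: [501.0, -26.1, 127.3]
eef_rot: [3.141, -0.0, 0.914]
contact_force: [-0.9, -0.0, 3.8]
gripper_width: 51.4
finger_force: 30.0
```

send_rows:
  targets:
    - {"dx": 0, "dy": 0, "dz": -0.02, "ax": 0, "ay": 0, "az": 0}
    - {"dx": 0, "dy": 0, "dz": -0.04, "ax": 0, "ay": 0, "az": 0}
    - {"dx": 0, "dy": 0, "dz": -0.04, "ax": 0, "ay": 0, "az": 0}
    - {"dx": 0, "dy": 0, "dz": -0.04, "ax": 0, "ay": 0, "az": 0}

```text
time: 13.25
tool_pos: [501.3, -26.0, 125.1]
eef_rot: [3.141, -0.001, 0.914]
contact_force: [1.1, 0.5, 4.2]
gripper_width: 51.5
finger_force: 30.0
```

send_rows:
  targets:
    - {"dx": 0, "dy": 0, "dz": -0.02, "ax": 0, "ay": 0, "az": 0}
    - {"dx": 0, "dy": 0, "dz": -0.04, "ax": 0, "ay": 0, "az": 0}
    - {"dx": 0, "dy": 0, "dz": -0.04, "ax": 0, "ay": 0, "az": 0}
    - {"dx": 0, "dy": 0, "dz": -0.04, "ax": 0, "ay": 0, "az": 0}

```text
time: 13.75
tool_pos: [501.0, -26.1, 123.0]
eef_rot: [3.141, -0.0, 0.914]
contact_force: [-0.0, -0.4, 4.0]
gripper_width: 51.5
finger_force: 30.0
```

send_rows:
  targets:
    - {"dx": 0, "dy": 0, "dz": -0.02, "ax": 0, "ay": 0, "az": 0}
    - {"dx": 0, "dy": 0, "dz": -0.04, "ax": 0, "ay": 0, "az": 0}
    - {"dx": 0, "dy": 0, "dz": -0.04, "ax": 0, "ay": 0, "az": 0}
    - {"dx": 0, "dy": 0, "dz": -0.04, "ax": 0, "ay": 0, "az": 0}

```text
time: 14.25
tool_pos: [500.6, -26.1, 120.6]
eef_rot: [-3.141, 0.0, 0.914]
contact_force: [0.8, 0.5, 0.4]
gripper_width: 51.5
finger_force: 30.0
```

Now it is only rubbing past the leaves, so I'll feel for the seat in 0.7 mm steps.

send_rows:
  targets:
    - {"dx": 0, "dy": 0, "dz": -0.014, "ax": 0, "ay": 0, "az": 0}
    - {"dx": 0, "dy": 0, "dz": -0.028, "ax": 0, "ay": 0, "az": 0}
    - {"dx": 0, "dy": 0, "dz": -0.028, "ax": 0, "ay": 0, "az": 0}
    - {"dx": 0, "dy": 0, "dz": -0.028, "ax": 0, "ay": 0, "az": 0}

```text
time: 14.75
tool_pos: [500.6, -26.1, 119.5]
eef_rot: [-3.141, 0.0, 0.914]
contact_force: [-0.0, 0.3, 2.9]
gripper_width: 51.6
finger_force: 30.0
```

send_rows:
  targets:
    - {"dx": 0, "dy": 0, "dz": -0.007, "ax": 0, "ay": 0, "az": 0}
    - {"dx": 0, "dy": 0, "dz": -0.014, "ax": 0, "ay": 0, "az": 0}
    - {"dx": 0, "dy": 0, "dz": -0.014, "ax": 0, "ay": 0, "az": 0}

```text
time: 15.12
tool_pos: [500.7, -26.1, 118.8]
eef_rot: [-3.142, 0.0, 0.914]
contact_force: [-0.9, 0.5, 2.6]
gripper_width: 51.5
finger_force: 30.0
```

send_rows:
  targets:
    - {"dx": 0, "dy": 0, "dz": -0.007, "ax": 0, "ay": 0, "az": 0}
    - {"dx": 0, "dy": 0, "dz": -0.014, "ax": 0, "ay": 0, "az": 0}
    - {"dx": 0, "dy": 0, "dz": -0.014, "ax": 0, "ay": 0, "az": 0}

```text
time: 15.5
tool_pos: [500.8, -26.1, 118.1]
eef_rot: [3.142, 0.0, 0.914]
contact_force: [0.1, 0.1, 2.5]
gripper_width: 51.3
finger_force: 30.0
```

send_rows:
  targets:
    - {"dx": 0, "dy": 0, "dz": -0.007, "ax": 0, "ay": 0, "az": 0}
    - {"dx": 0, "dy": 0, "dz": -0.014, "ax": 0, "ay": 0, "az": 0}
    - {"dx": 0, "dy": 0, "dz": -0.014, "ax": 0, "ay": 0, "az": 0}

```text
time: 15.88
tool_pos: [500.9, -26.1, 117.4]
eef_rot: [3.141, -0.0, 0.914]
contact_force: [0.0, -1.0, 2.0]
gripper_width: 51.7
finger_force: 30.0
```

send_rows:
  targets:
    - {"dx": 0, "dy": 0, "dz": -0.007, "ax": 0, "ay": 0, "az": 0}
    - {"dx": 0, "dy": 0, "dz": -0.014, "ax": 0, "ay": 0, "az": 0}
    - {"dx": 0, "dy": 0, "dz": -0.014, "ax": 0, "ay": 0, "az": 0}

```text
time: 16.25
tool_pos: [500.9, -26.1, 116.8]
eef_rot: [3.141, -0.0, 0.914]
contact_force: [-0.3, -0.4, 3.4]
gripper_width: 51.4
finger_force: 30.0
```

send_rows:
  targets:
    - {"dx": 0, "dy": 0, "dz": -0.006, "ax": 0, "ay": 0, "az": 0}
    - {"dx": 0, "dy": 0, "dz": -0.012, "ax": 0, "ay": 0, "az": 0}
    - {"dx": 0, "dy": 0, "dz": -0.012, "ax": 0, "ay": 0, "az": 0}

```text
time: 16.62
tool_pos: [500.9, -26.1, 116.1]
eef_rot: [3.141, -0.0, 0.914]
contact_force: [0.3, -0.3, 2.4]
gripper_width: 51.6
finger_force: 30.0
```

send_rows:
  targets:
    - {"dx": 0, "dy": 0, "dz": -0.007, "ax": 0, "ay": 0, "az": 0}
    - {"dx": 0, "dy": 0, "dz": -0.014, "ax": 0, "ay": 0, "az": 0}
    - {"dx": 0, "dy": 0, "dz": -0.014, "ax": 0, "ay": 0, "az": 0}

```text
time: 17.0
tool_pos: [500.8, -26.1, 115.4]
eef_rot: [3.142, 0.0, 0.914]
contact_force: [0.7, -0.2, 1.4]
gripper_width: 51.7
finger_force: 30.0
```

send_rows:
  targets:
    - {"dx": 0, "dy": 0, "dz": -0.008, "ax": 0, "ay": 0, "az": 0}
    - {"dx": 0, "dy": 0, "dz": -0.016, "ax": 0, "ay": 0, "az": 0}
    - {"dx": 0, "dy": 0, "dz": -0.016, "ax": 0, "ay": 0, "az": 0}

```text
time: 17.38
tool_pos: [500.8, -26.1, 114.6]
eef_rot: [3.142, 0.0, 0.914]
contact_force: [1.5, -0.5, 2.0]
gripper_width: 51.6
finger_force: 30.0
```

send_rows:
  targets:
    - {"dx": 0, "dy": 0, "dz": -0.008, "ax": 0, "ay": 0, "az": 0}
    - {"dx": 0, "dy": 0, "dz": -0.016, "ax": 0, "ay": 0, "az": 0}
    - {"dx": 0, "dy": 0, "dz": -0.016, "ax": 0, "ay": 0, "az": 0}

```text
time: 17.75
tool_pos: [500.8, -26.1, 113.8]
eef_rot: [3.142, 0.0, 0.914]
contact_force: [0.5, 0.7, 1.8]
gripper_width: 51.7
finger_force: 30.0
```

send_rows:
  targets:
    - {"dx": 0, "dy": 0, "dz": -0.008, "ax": 0, "ay": 0, "az": 0}
    - {"dx": 0, "dy": 0, "dz": -0.016, "ax": 0, "ay": 0, "az": 0}
    - {"dx": 0, "dy": 0, "dz": -0.016, "ax": 0, "ay": 0, "az": 0}

```text
time: 18.12
tool_pos: [500.8, -26.1, 113.0]
eef_rot: [3.141, -0.0, 0.914]
contact_force: [0.5, 0.3, 2.8]
gripper_width: 51.5
finger_force: 30.0
```

send_rows:
  targets:
    - {"dx": 0, "dy": 0, "dz": -0.007, "ax": 0, "ay": 0, "az": 0}
    - {"dx": 0, "dy": 0, "dz": -0.014, "ax": 0, "ay": 0, "az": 0}
    - {"dx": 0, "dy": 0, "dz": -0.014, "ax": 0, "ay": 0, "az": 0}

```text
time: 18.5
tool_pos: [500.8, -26.1, 112.4]
eef_rot: [3.141, 0.0, 0.914]
contact_force: [-0.5, 0.2, 3.3]
gripper_width: 51.5
finger_force: 30.0
```

send_rows:
  targets:
    - {"dx": 0, "dy": 0, "dz": -0.006, "ax": 0, "ay": 0, "az": 0}
    - {"dx": 0, "dy": 0, "dz": -0.012, "ax": 0, "ay": 0, "az": 0}
    - {"dx": 0, "dy": 0, "dz": -0.012, "ax": 0, "ay": 0, "az": 0}

```text
time: 18.88
tool_pos: [500.9, -26.1, 112.2]
eef_rot: [3.141, -0.0, 0.914]
contact_force: [-2.1, -0.3, 5.6]
gripper_width: 51.9
finger_force: 30.0
```

The seat is felt: force rises and travel stalls at TCP z about 112.3. One more gentle press, then hold.

send_rows:
  targets:
    - {"dx": 0, "dy": 0, "dz": -0.005, "ax": 0, "ay": 0, "az": 0}
    - {"dx": 0, "dy": 0, "dz": -0.01, "ax": 0, "ay": 0, "az": 0}
    - {"dx": 0, "dy": 0, "dz": -0.01, "ax": 0, "ay": 0, "az": 0}
    - {"dx": 0, "dy": 0, "dz": -0.01, "ax": 0, "ay": 0, "az": 0}
    - {"dx": 0, "dy": 0, "dz": -0.01, "ax": 0, "ay": 0, "az": 0}

```text
time: 19.5
tool_pos: [500.9, -26.1, 112.0]
eef_rot: [3.141, -0.0, 0.914]
contact_force: [-1.8, 0.2, 7.2]
gripper_width: 51.7
finger_force: 30.0
```

send_rows:
  targets:
    - {"dx": 0, "dy": 0, "dz": 0, "ax": 0, "ay": 0, "az": 0}
    - {"dx": 0, "dy": 0, "dz": 0, "ax": 0, "ay": 0, "az": 0}
    - {"dx": 0, "dy": 0, "dz": 0, "ax": 0, "ay": 0, "az": 0}
    - {"dx": 0, "dy": 0, "dz": 0, "ax": 0, "ay": 0, "az": 0}
    - {"dx": 0, "dy": 0, "dz": 0.3, "ax": 0, "ay": 0, "az": 0}
    - {"dx": 0, "dy": 0, "dz": 0.9, "ax": 0, "ay": 0, "az": 0}
    - {"dx": 0, "dy": 0, "dz": 1.7, "ax": 0, "ay": 0, "az": 0}
    - {"dx": -0.4, "dy": -0.4, "dz": 2.5, "ax": 0, "ay": 0, "az": 0}
    - {"dx": -0.8, "dy": -0.8, "dz": 3.2, "ax": 0, "ay": 0, "az": 0}
    - {"dx": -1.2, "dy": -1.2, "dz": 3.5, "ax": 0, "ay": 0, "az": 0}
    - {"dx": -1.2, "dy": -1.2, "dz": 3.5, "ax": 0, "ay": 0, "az": 0}
    - {"dx": -1.2, "dy": -1.2, "dz": 3.5, "ax": 0, "ay": 0, "az": 0}
  hand: 0.25

```text
time: 21.0
tool_pos: [441.0, -85.7, 286.3]
eef_rot: [3.142, -0.001, 0.914]
contact_force: [0.2, -1.2, 0.9]
gripper_width: 68.3
finger_force: 0.0
```

Run:
```python
from h import *
print(bot.read_state()['tool_pos'])
s=snap('wrist','w4.png')
b=snap('top')
L=lids(b,128,amin=80,amax=400)
P=[l[2] for l in L if np.hypot(*(l[2][:2]-[600,18]))<150]
print(P);print(hexfit(P,[600,18]))
```

```text
[440.97257031 -85.69834117 286.25615056]
[array([702.6,  68.6, 128. ]), array([692.2, -40.9, 128. ]), array([612.3, 132. , 128. ]), array([594. , -87.5, 128. ]), array([512.4,  86. , 128. ]), array([504.2, -20.6, 128. ])]
(array([6.02950000e+02, 2.29333333e+01, 4.31884694e-01]), array([-0.24963083, -0.37748346, -0.57521912, -0.33979027, -0.72441171,
       -0.47102652,  1.12441171, -0.89564015, -0.72478088, -0.42687639,
        1.14963083,  2.51081679]))
```

View pics/w4.png

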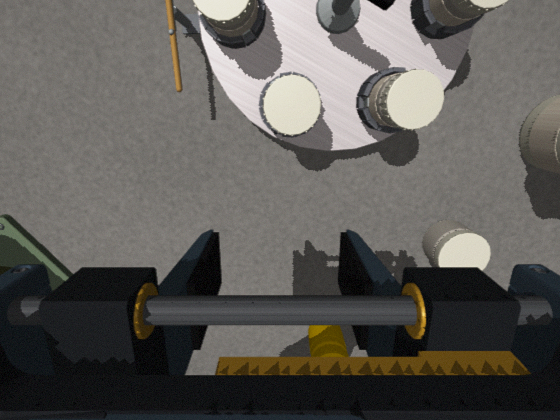

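The wrist view shows the jar's lid round and centred at (291,104), level with its neighbour at (414,99), so it is upright in the pocket. Now to the handle.

send_rows:
  targets:
    - {"dx": 0.8, "dy": 0.5, "dz": 0, "ax": 0, "ay": 0, "az": 0.18}
    - {"dx": 1.6, "dy": 1.0, "dz": 0, "ax": 0, "ay": 0, "az": 0.36}
    - {"dx": 2.4, "dy": 1.6, "dz": 0, "ax": 0, "ay": 0, "az": 0.54}
    - {"dx": 3.23, "dy": 2.12, "dz": -0.2, "ax": 0, "ay": 0, "az": 0.72}
    - {"dx": 3.23, "dy": 2.12, "dz": -0.6, "ax": 0, "ay": 0, "az": 0.9}
    - {"dx": 3.23, "dy": 2.12, "dz": -1.0, "ax": 0, "ay": 0, "az": 1.09}
    - {"dx": 3.23, "dy": 2.12, "dz": -1.5, "ax": 0, "ay": 0, "az": 1.09}
    - {"dx": 3.23, "dy": 2.12, "dz": -1.5, "ax": 0, "ay": 0, "az": 1.09}
    - {"dx": 3.23, "dy": 2.12, "dz": -1.5, "ax": 0, "ay": 0, "az": 1.09}
    - {"dx": 3.23, "dy": 2.12, "dz": -1.5, "ax": 0, "ay": 0, "az": 1.09}

```text
time: 22.35
tool_pos: [603.0, 20.1, 212.4]
eef_rot: [3.14, 0.001, 2.004]
contact_force: [-0.4, -0.3, 0.4]
gripper_width: 68.3
finger_force: 0.0
```

Run:
```python
from h import *
st=bot.read_state();print(st['tool_pos'],st['eef_rot'])
s=snap('wrist','w5.png')
for p in([602.5,20.5,138],[502.7,-25.6,131]):print(proj(s,p))
```

```text
[603.0102257   20.06925881 212.39067591] [3.13957762e+00 8.43740841e-04 2.00387288e+00]
(np.float64(277.5012703477286), np.float64(224.57054308414274))
(np.float64(129.63156585615351), np.float64(221.2346776142483))
```

View pics/w5.png

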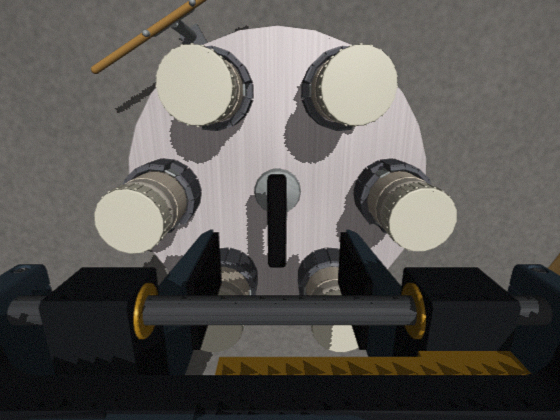

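The bar runs upright in the image from (276,175) to (278,267), midway between the fingers and aligned with the pads, so I descend and grip.

send_rows:
  targets:
    - {"dx": 0, "dy": 0, "dz": -0.5, "ax": 0, "ay": 0, "az": 0}
    - {"dx": 0, "dy": 0, "dz": -1.0, "ax": 0, "ay": 0, "az": 0}
    - {"dx": 0, "dy": 0, "dz": -1.25, "ax": 0, "ay": 0, "az": 0}
    - {"dx": 0, "dy": 0, "dz": -1.33, "ax": 0, "ay": 0, "az": 0}
    - {"dx": 0, "dy": 0, "dz": -1.33, "ax": 0, "ay": 0, "az": 0}
    - {"dx": 0, "dy": 0, "dz": -1.33, "ax": 0, "ay": 0, "az": 0}

```text
time: 23.15
tool_pos: [602.9, 19.9, 145.7]
eef_rot: [3.14, 0.001, 2.004]
contact_force: [-0.3, 0.4, -0.1]
gripper_width: 68.6
finger_force: 0.0
```

send_rows:
  targets:
    - {"dx": 0, "dy": 0, "dz": 0, "ax": 0, "ay": 0, "az": 0}
    - {"dx": 0, "dy": 0, "dz": 0, "ax": 0, "ay": 0, "az": 0}
    - {"dx": 0, "dy": 0, "dz": 0, "ax": 0, "ay": 0, "az": 0}
    - {"dx": 0, "dy": 0, "dz": 0, "ax": 0, "ay": 0, "az": 0}
    - {"dx": 0, "dy": 0, "dz": 0, "ax": 0, "ay": 0, "az": 0}
    - {"dx": 0, "dy": 0, "dz": 0, "ax": 0, "ay": 0, "az": 0}
    - {"dx": 0, "dy": 0, "dz": 0, "ax": 0, "ay": 0, "az": 0}
    - {"dx": 0, "dy": 0, "dz": 0, "ax": 0, "ay": 0, "az": 0}
  hand: 1

```text
time: 24.15
tool_pos: [601.3, 19.5, 144.8]
eef_rot: [-3.139, -0.0, 2.004]
contact_force: [-4.2, -1.9, 4.5]
gripper_width: 13.6
finger_force: 39.5
```

send_rows:
  targets:
    - {"dx": -0.03, "dy": -0.01, "dz": 0, "ax": 0, "ay": 0, "az": -0.03}
    - {"dx": -0.03, "dy": -0.01, "dz": 0, "ax": 0, "ay": 0, "az": -0.09}
    - {"dx": -0.03, "dy": -0.01, "dz": 0, "ax": 0, "ay": 0, "az": -0.16}
    - {"dx": -0.03, "dy": -0.01, "dz": 0, "ax": 0, "ay": 0, "az": -0.23}
    - {"dx": -0.03, "dy": -0.01, "dz": 0, "ax": 0, "ay": 0, "az": -0.3}
    - {"dx": -0.03, "dy": -0.01, "dz": 0, "ax": 0, "ay": 0, "az": -0.37}
    - {"dx": -0.03, "dy": -0.01, "dz": 0, "ax": 0, "ay": 0, "az": -0.44}
    - {"dx": -0.03, "dy": -0.01, "dz": 0, "ax": 0, "ay": 0, "az": -0.5}

```text
time: 25.15
tool_pos: [600.8, 19.4, 144.9]
eef_rot: [3.141, 0.0, 1.502]
contact_force: [-2.2, -2.2, 3.0]
gripper_width: 13.7
finger_force: 39.5
```

send_rows:
  targets:
    - {"dx": 0, "dy": 0, "dz": 0, "ax": 0, "ay": 0, "az": -0.06}
    - {"dx": 0, "dy": 0, "dz": 0, "ax": 0, "ay": 0, "az": -0.13}
    - {"dx": 0, "dy": 0, "dz": 0, "ax": 0, "ay": 0, "az": -0.2}
    - {"dx": 0, "dy": 0, "dz": 0, "ax": 0, "ay": 0, "az": -0.27}
    - {"dx": 0, "dy": 0, "dz": 0, "ax": 0, "ay": 0, "az": -0.34}
    - {"dx": 0, "dy": 0, "dz": 0, "ax": 0, "ay": 0, "az": -0.41}
    - {"dx": 0, "dy": 0, "dz": 0, "ax": 0, "ay": 0, "az": -0.47}
    - {"dx": 0, "dy": 0, "dz": 0, "ax": 0, "ay": 0, "az": -0.52}
    - {"dx": 0, "dy": 0, "dz": 0, "ax": 0, "ay": 0, "az": -0.545}
    - {"dx": 0, "dy": 0, "dz": 0, "ax": 0, "ay": 0, "az": -0.545}
    - {"dx": 0, "dy": 0, "dz": 0, "ax": 0, "ay": 0, "az": -0.545}
    - {"dx": 0, "dy": 0, "dz": 0, "ax": 0, "ay": 0, "az": -0.545}

```text
time: 26.65
tool_pos: [600.4, 19.5, 144.8]
eef_rot: [-3.141, 0.0, 0.959]
contact_force: [-5.3, -1.1, 5.4]
gripper_width: 13.6
finger_force: 39.5
```

Turned 1.045 rad. Now release, rise straight up, and check.

send_rows:
  targets:
    - {"dx": 0, "dy": 0, "dz": 0, "ax": 0, "ay": 0, "az": 0}
    - {"dx": 0, "dy": 0, "dz": 0, "ax": 0, "ay": 0, "az": 0}
    - {"dx": 0, "dy": 0, "dz": 0, "ax": 0, "ay": 0, "az": 0}
    - {"dx": 0, "dy": 0, "dz": 0, "ax": 0, "ay": 0, "az": 0}
    - {"dx": 0, "dy": 0, "dz": 0.3, "ax": 0, "ay": 0, "az": 0}
    - {"dx": 0, "dy": 0, "dz": 1.0, "ax": 0, "ay": 0, "az": 0}
    - {"dx": 0, "dy": 0, "dz": 2.0, "ax": 0, "ay": 0, "az": 0}
    - {"dx": -1, "dy": -1, "dz": 3.0, "ax": 0, "ay": 0, "az": 0}
    - {"dx": -2, "dy": -2, "dz": 3.0, "ax": 0, "ay": 0, "az": 0}
    - {"dx": -3, "dy": -3, "dz": 3.0, "ax": 0, "ay": 0, "az": 0}
    - {"dx": -4, "dy": -4, "dz": 3.0, "ax": 0, "ay": 0, "az": 0}
    - {"dx": -4, "dy": -4, "dz": 3.0, "ax": 0, "ay": 0, "az": 0}
  hand: 0.3

```text
time: 28.15
tool_pos: [399.1, -181.9, 296.2]
eef_rot: [3.139, -0.0, 0.958]
contact_force: [-0.1, 0.3, 0.7]
gripper_width: 63.8
finger_force: 0.0
```

send_rows:
  targets:
    - {"dx": -0.2, "dy": -0.8, "dz": 0, "ax": 0, "ay": 0, "az": 0}
    - {"dx": -0.4, "dy": -1.6, "dz": 0, "ax": 0, "ay": 0, "az": 0}
    - {"dx": -0.4, "dy": -2, "dz": 0, "ax": 0, "ay": 0, "az": 0}
    - {"dx": -0.4, "dy": -2, "dz": 0, "ax": 0, "ay": 0, "az": 0}
    - {"dx": -0.4, "dy": -2, "dz": 0, "ax": 0, "ay": 0, "az": 0}

```text
time: 28.78
tool_pos: [381.1, -279.6, 294.9]
eef_rot: [-3.141, -0.001, 0.96]
contact_force: [-0.7, 0.3, -0.3]
gripper_width: 64.1
finger_force: 0.0
```

Run:
```python
from h import *
print(bot.read_state()['tool_pos'])
b=snap('top');a=snap('scene','s2.png')
L=lids(b,128,amin=80,amax=400)
P=[l[2] for l in L if np.hypot(*(l[2][:2]-[600,18]))<150]
print(P);print(hexfit(P,[600,18]))
cv2.imwrite('pics/c3.png',cv2.resize(a['color'][110:310,140:400,::-1],None,fx=3,fy=3,interpolation=cv2.INTER_CUBIC))
```

```text
[ 381.13678744 -279.58491646  294.86450585]
[array([702.7,  68.5, 128. ]), array([692.4, -40.9, 128. ]), array([612.5, 131.6, 128. ]), array([592.9, -86.8, 128. ]), array([513.2,  85.9, 128. ]), array([503.1, -23.2, 128. ])]
(array([6.02800000e+02, 2.25166667e+01, 4.32049012e-01]), array([ 0.00793642, -0.07723152, -0.23565106,  0.0621156 , -0.35641251,
       -0.45601378,  0.15641251,  0.22268046,  0.23565106, -0.09544893,
        0.19206358,  0.34389819]))
```

View pics/c3.png

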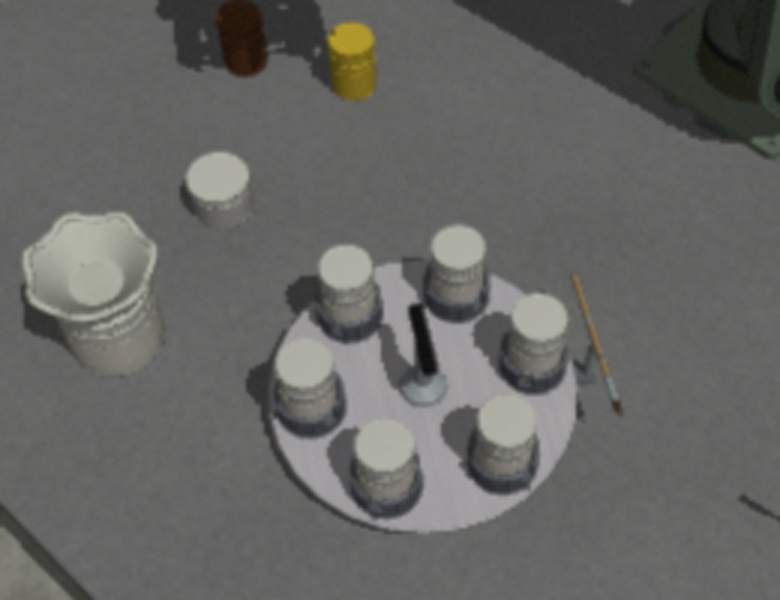

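The scene crop shows all six pockets filled, our jar upright beside the brush rest at crop (538,340), and the bar turned one click. The hexagon fit is back in phase to 0.001 rad, the pot and tub look undisturbed, and the arm is clear. Handing in.

```bash
python3 -c "
from plant import bot
print(bot.finish_job())"
```

```text
the job is handed in; nothing more can be done
None
```

The jar is pressed home in the pocket and the carousel rests one click clockwise with the jar at the brush rest; the job is handed in at about 29 s, with no verdict returned.

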